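Set a mounting plate against peg and stop

TASK

Slide the notched aluminium mounting plate over the plywood jig until its notched corner bears on the round steel peg, while the plate is still well askew and clear of the adjustable stop. Then push the opposite corner so that the plate turns about the peg until its edge beside the notch bears on the nose of the stop, press it home there for a moment with about 10 N, and leave it so. Be gentle: never push the plate with more than 18 N, keep it flat on the bed, and leave everything else where it is.

Things in the scene. Friction and masses are not known exactly. Their poses are not given: they have to be found in the camera images.
- plate: loose flat aluminium plate, 120 (x) x 100 (y) x 12 mm, 0.3 to 0.5 kg; sliding it takes 1 to 6 N. A 20 x 20 mm square (the notch) is cut out of its (-x, -y) corner. Origin: centre of the underside of the full rectangle, z up. It starts on the bed turned clockwise from above by 0.45 to 0.7 rad from the jig, its notch 35 to 110 mm from the peg on the peg's +x side (jig frame)
- notch (a point): point in the open notch of the plate, at (-47, -37, 6) mm in the plate's frame: the peg's axis passes through it when both notch faces touch the peg
- corner (a point): the plate's outer corner diagonally across from the notch, at (60, 50, 6) mm in the plate's frame
- jig: fixed plywood jig bed, 360 (x) x 310 (y) x 12 mm; origin at the centre of its underside, z up. The plate slides on its top, 12 mm above the bench. When home, the plate's x axis is within 0.16 rad of the jig's x, either side, depending on the stop; from its start the plate turns counter-clockwise seen from above
- peg: fixed upright steel peg, 14 mm diameter, standing 26 mm above the bed at (-100, -30) mm in the jig's frame; origin on its axis at the bed's top
- stop: adjustable stop. A fixed steel block (30 mm along the jig's x, 44 mm along y, 24 mm high); origin at the middle of the foot of its front face, at (-129, 35, 12) mm in the jig's frame. A clamped 16 mm wide slide with a round nose sticks out of that face towards the jig's +x, 11 mm high. How far, 7 to 25 mm, is set anew each time and not reported: feel for it. Pushing does not shift it
- label_roll: a bystander: roll of blank labels standing on the jig bed, 64 mm across, 40 mm high; origin at the centre of its underside
- foot: a bystander: black rubber machine foot on the jig bed, 28 mm across, 18 mm high; origin at the centre of its underside
- spray: a bystander: blue bottle, 64 mm across, 170 mm high; origin at the centre of its underside
- mug: a bystander: terracotta mug, 80 mm across, 90 mm high; origin at the centre of its underside
- driver: a bystander: screwdriver lying on the bench; origin at the middle of its underside
- tape: a bystander: empty cardboard tape core, 90 mm across, 24 mm high, lying flat; origin at the centre of its underside
Mind the look-alikes: they are no part of the job. Several things have the shape of the plate; the one meant has the colours described above.

How it is judged:
By the outcome, as a careful person would: the job done as asked, in the order asked, and still so for the second after the job is handed in, with the robot touching nothing.
It also fails if it takes over 67 s, if anything falls off the work surface, if the arm or the gripper's body presses on something with over 40 N, if the wrist force passes 120 N, or if a joint passes its speed limit or range.

ROBOT

A 7-joint arm with a two-finger parallel gripper is mounted at the origin on the work surface. World frame = base frame: x ahead of the robot, y to its left, z up, the work surface at z = 0. Lengths are in m, angles in degrees, forces in N, time in s.
With the tool pointing down it reaches from about 0.4 to 0.875 m from the base axis. Payload 6.5 kg.
Tool frame: the origin (TCP) lies midway between the tips of the shut fingers; the grasp point (between the pads) lies 19 mm behind it; z points along the fingers, y is the line along which they close (so a half turn about z gives the same grasp; the last joint's range is limited). The gripper opens to 88 mm and grips with 3 to 60 N. Pads are 18 mm wide; open, the fingers measure 123 mm over their backs; the gripper's body (75 mm by 187 mm) begins 45 mm behind the grasp point.
Start: joints at [70.52, 30.733, -0.252, 88.115, 0.149, 61.152, -4.079], TCP at [0.176, -0.626, 0.2] pointing down, gripper open.
Joint ranges: [-154.64, 154.64], [-21.42, 123.67], [-72.66, 72.17], [13.99, 137.28], [-74.86, 254.86], [10.95, 109.41], [-158.01, 158.01]. Speed limits (degrees/s): [136.94, 136.94, 180, 180, 180, 180, 180].

INTERFACE

Orientations are given as a 3x3 rotation matrix whose columns are the frame's x, y, z axes.
In Python, from rig import manip gives the robot as it stands. The module is installed in compiled form; this text tells all that it offers.
- The arm moves only by the shell command python3 -m inch 'ROWS' [FORCE]. ROWS is a JSON list that holds a single list of rows (three levels of brackets), with 1 to 12 rows, each of 7 numbers: the opening from 0.0 (shut) to 1.0 (fully open), then dx, dy, dz in normalised numbers (1 is 0.75 m), then a rotation vector rx, ry, rz in parts of the range, where 1.0 means 180 degrees; each row is the pose to reach, as a shift and turn from the pose commanded when the command began, along the tool's axes at that moment; what a row does not reach only later rows make up. A row lasts 1/12 s, in which the tool goes at most 0.0417 m and 7.16 degrees, less where a joint would pass 70% of its speed; a pose out of reach is approached as far as the arm can. The fingers move at their own pace and stop on an object; FORCE is the grip in N (left out, the last holds). Time passes only in rows, so rows that do not move let the fingers close. It prints the time, the measured TCP pose, the force, the opening and the grip force at its end. Input that does not fit is refused with a message, and nothing moves.
- manip.get_obs(): the state, without advancing time (a new reading comes with each control period).
- manip.read_camera(name): name is "scene" or "top"; returns a dict with "color" (480x640x3 uint8, blue, green, red), "z_map" (480x640 float32, m along the optical axis (not along the pixel's ray), 0 where there is no reading), "vfov" (degrees; the focal length in pixels is half the picture's height over the tangent of half this angle, whatever the lens; pixels are square), "cx", "cy" (the principal point, pixels), "extrinsics" (4x4, takes a point from camera to world coordinates). Camera axes: x right, y down, z forward; pixel columns grow to the right and rows downward; lengths in m; the calibration is good to about 2 mm. A picture is of the moment at which its call begins.
- manip.sign_off(): hands the job in; it is judged then, once.
Trained networks look in a picture, given as the dict that the camera call returned (one of the last four; its "shot" number tells which), for a name from the list of things; names that differ only in an ending like _2 or _b are one class to them, and where a whole thing is asked for, a point or a joint stands for the part that bears it (a point fixed in the world has none). Each returns a list of dicts, best first, with "p" (0 to 1); they miss things now and then, are a little off and sometimes report something else, mostly with a low value. They report only what shows in the picture. A call takes as long as a camera call. They do not tell look-alikes from the thing itself.
- manip.trace(label, picture): "region" (480x640 bool, what is visible of it) and "rect" ([centre column, centre row, width, height] in pixels, round what is visible of it).
- manip.tip_of(label, picture): "centre" ([column, row] in pixels: a listed point, or the origin of a listed thing).
The state is a dict: "time": time; "joint_pos": joint angles; "dq": joint speeds; "joint_torque": joint torques, N m; "tcp_pos": TCP position; "tool_rot": TCP orientation; "ft_force": force on the tool from outside, world axes, zero at the start; "wrist_torque": the same for the moment, N m; "gripper_width": opening from 0.0 (shut) to 1.0 (fully open); "grasp_force": force on a finger pad.
Only numpy, scipy, OpenCV 4.12 (cv2) and the standard library are available. Lean on these libraries where they do the work, as an engineer would, in place of code of your own. Each camera call takes 0.05 s, during which the arm holds its last target. There are 200 camera calls.

## Working session

There is one attempt and no reset: what is moved stays moved. The work goes in short steps, Python scripts to look and compute and a shell command to move; the robot and the scene stay as the last step left them, time stands still between calls to the robot, and variables do not carry over. Pictures are saved under pics/ and viewed, at most 14 in all, crops included, and the job is handed in when it is done.

```bash
mkdir -p pics; cat > h.py <<'E'
import numpy as np, cv2
from rig import manip
def shot(n): return manip.read_camera(n)
def ray(p,u,v):
    f=240/np.tan(np.radians(p["vfov"])/2); return np.array([(u-p["cx"])/f,(v-p["cy"])/f,1.])
def at_z(p,u,v,z):
    E=np.array(p["extrinsics"]); d=E[:3,:3]@ray(p,u,v); o=E[:3,3]; return o+d*(z-o[2])/d[2]
def proj(p,X):
    E=np.array(p["extrinsics"]); c=E[:3,:3].T@(np.asarray(X,float)-E[:3,3]); f=240/np.tan(np.radians(p["vfov"])/2)
    return np.array([p["cx"]+f*c[0]/c[2],p["cy"]+f*c[1]/c[2]])
def dpt(p,u,v):
    E=np.array(p["extrinsics"]); z=p["z_map"][int(round(v)),int(round(u))]; return E[:3,:3]@(ray(p,u,v)*z)+E[:3,3]
E
python3 - <<'E'
from h import *
for n in("top","scene"):
    p=shot(n); cv2.imwrite(f"pics/{n}0.png",p["color"])
    print(n,np.round(p["extrinsics"],3).tolist(),p["vfov"],p["cx"],p["cy"])
    for l in("plate","notch","corner","jig","peg","stop"):
        for r in manip.tip_of(l,p)[:3]:
            u,v=r["centre"]; print(l,round(r["p"],2),np.round([u,v]),np.round(dpt(p,min(max(u,0),639),min(max(v,0),479)),3))
print(manip.get_obs())
E
```

```text
top [[-0.025, -0.982, 0.187, 0.327], [-1.0, 0.026, 0.007, 0.003], [-0.011, -0.187, -0.982, 1.107], [0.0, 0.0, 0.0, 1.0]] 56.600987744371004 316.1333332180501 234.39150696359013
plate 0.77 [410. 224.] [ 0.556 -0.227  0.007]
plate 0.74 [194. 360.] [0.238 0.308 0.016]
plate 0.62 [206. 139.] [0.796 0.291 0.013]
notch 0.78 [169. 372.] [ 0.212  0.371 -0.002]
notch 0.72 [204. 159.] [ 0.747  0.298 -0.001]
notch 0.71 [408. 245.] [ 0.503 -0.219  0.007]
corner 0.82 [211. 112.] [0.871 0.28  0.012]
corner 0.77 [307. 206.] [0.605 0.031 0.025]
corner 0.76 [378. 310.] [ 0.345 -0.136  0.002]
jig 0.78 [300. 244.] [0.509 0.05  0.022]
jig 0.75 [314. 282.] [0.415 0.018 0.013]
peg 0.43 [314. 282.] [0.417 0.018 0.014]
stop 0.58 [283. 294.] [0.387 0.094 0.024]
stop 0.34 [154. 277.] [0.431 0.383 0.088]
scene [[0.732, 0.429, -0.529, 1.093], [0.681, -0.457, 0.572, -0.641], [0.003, -0.779, -0.627, 0.756], [0.0, 0.0, 0.0, 1.0]] 45.65741839252297 302.6647287758165 246.68225778541085
plate 0.87 [510. 264.] [0.807 0.283 0.011]
plate 0.83 [313. 166.] [0.26  0.295 0.012]
plate 0.78 [328. 264.] [0.549 0.021 0.023]
not
[... 478 characters left out ...]
]), 'dq': array([-0.05168803,  0.049654  , -0.04510266,  0.05179898,  0.04990012,
        0.04005387, -0.02402935]), 'joint_torque': array([-4.11675114e-05, -5.70765245e+01,  9.89668742e-01, -2.51875430e+01,
       -5.63286454e-02,  1.10801042e-02,  2.74056805e-05]), 'tcp_pos': array([ 0.1757507 , -0.62578886,  0.19964722]), 'tool_rot': array([[ 9.62742788e-01,  2.70418794e-01, -8.75525849e-06],
       [ 2.70418793e-01, -9.62742787e-01, -4.36889456e-05],
       [-2.02433739e-05,  3.96936309e-05, -9.99999999e-01]]), 'ft_force': array([ 0.08698273, -0.76328079, -0.89723419]), 'wrist_torque': array([ 0.00211008, -0.03330709,  0.04024433]), 'grasp_force': 0.0, 'gripper_width': 1.002607350581172}
```

View pics/top0.png

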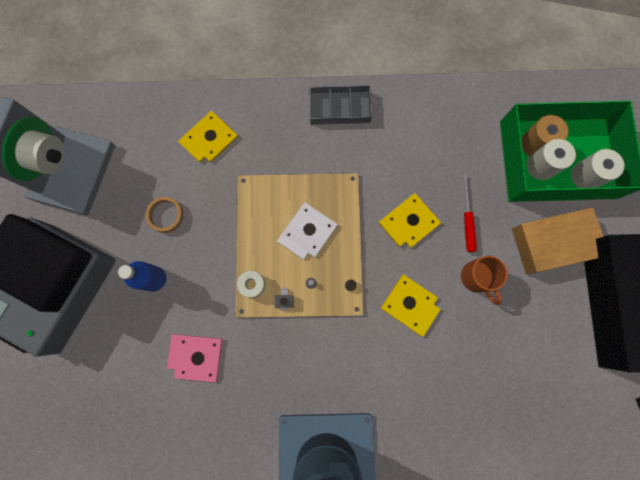

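View pics/scene0.png

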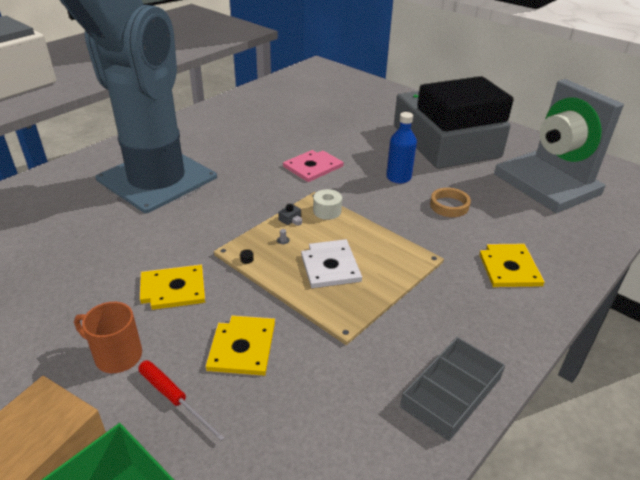

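The plate that fits is the silver-white one on the plywood, at (308,230) in top and (331,263) in scene. The yellow ones at top (209,137), (410,220) and (410,305) and the pink one at (196,358) are the wrong colour and lie off the jig. An enlarged rectified crop will confirm this.

```bash
cat >> h.py <<'E'
def rect(p,z,x0=.33,x1=.72,y0=-.16,y1=.2,s=1500):
    # image: up = +x world, left = +y world ; s px/m
    W,H=int((y1-y0)*s),int((x1-x0)*s)
    src=np.float32([proj(p,(x,y,z)) for x,y in((x1,y1),(x1,y0),(x0,y0),(x0,y1))])
    M=cv2.getPerspectiveTransform(src,np.float32([[0,0],[W,0],[W,H],[0,H]]))
    return cv2.warpPerspective(p["color"],M,(W,H),flags=cv2.INTER_CUBIC)
def w2r(x,y,x1=.72,y1=.2,s=1500): return np.array([(y1-y)*s,(x1-x)*s])
def r2w(u,v,x1=.72,y1=.2,s=1500): return np.array([x1-v/s,y1-u/s])
E
python3 - <<'E'
from h import *
p=shot("top"); im=rect(p,.024); cv2.imwrite("pics/rect0.png",im)
hsv=cv2.cvtColor(im,cv2.COLOR_BGR2HSV)
m=((hsv[...,1]<45)&(hsv[...,2]>150)).astype(np.uint8)
n,lab,st,c=cv2.connectedComponentsWithStats(m); print([(st[i].tolist(),r2w(*c[i]).round(3)) for i in range(1,n) if st[i][4]>300])
im2=rect(p,.012,.3,.75,-.2,.25); hs=cv2.cvtColor(im2,cv2.COLOR_BGR2HSV)
w=((hs[...,1]>60)&(hs[...,0]>8)&(hs[...,0]<28)&(hs[...,2]>110)).astype(np.uint8)
w=cv2.morphologyEx(w,cv2.MORPH_CLOSE,np.ones((9,9)))
cs=max(cv2.findContours(w,0,2)[0],key=cv2.contourArea)
r=cv2.minAreaRect(cs); print(r, r2w(*r[0],.75,.25), [r2w(*b,.75,.25).round(4) for b in cv2.boxPoints(r)])
E
```

```text
[([140, 158, 224, 212, 23692], array([0.54 , 0.033])), ([0, 409, 88, 94, 5453], array([0.416, 0.172]))]
((292.5290222167969, 352.9856872558594), (467.9485168457031, 542.4099731445312), 0.36845654249191284) [0.51467621 0.05498065] [array([0.3349, 0.2121], dtype=float32), array([0.6965, 0.2098], dtype=float32), array([ 0.6945, -0.1022], dtype=float32), array([ 0.3329, -0.0998], dtype=float32)]
```

View pics/rect0.png

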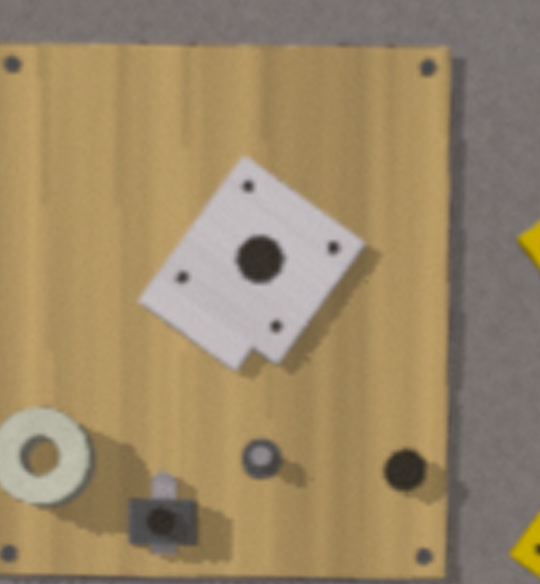

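The crop confirms it: silver-white with a dark centre spot, corner (+x,+y) at (245,155), notch at (258,360), about 120×100 mm and turned about 36° clockwise. The peg is at (262,457) and the stop's nose tip at about (163,472). My plan is to straddle the far corner with the open fingers for a stable two-point push to the peg.

The rows are not in the units I measure in: shifts go in shares of 0.75 m and turns go in shares of 180 degrees. I convert before sending: 0.5882 m is 0.7843, -0.5143 m is -0.6857, 11.5 degrees is 0.0639.

```bash
python3 -m inch '[[[1, 0.3921, -0.3428, 0, 0, 0, 0.0333], [1, 0.3921, -0.3428, 0, 0, 0, 0.0333], [1, 0.3921, -0.3428, 0, 0, 0, 0.0333], [1, 0.3921, -0.3428, 0, 0, 0, 0.0333], [1, 0.3921, -0.3428, 0, 0, 0, 0.0333], [1, 0.3921, -0.3428, 0, 0, 0, 0.0333], [1, 0.3921, -0.3428, 0, 0, 0, 0.0333], [1, 0.3921, -0.3428, 0, 0, 0, 0.0333], [1, 0.3921, -0.3428, 0, 0, 0, 0.0333], [1, 0.7843, -0.6857, 0, 0, 0, 0.0639], [1, 0.7843, -0.6857, 0, 0, 0, 0.0639], [1, 0.7843, -0.6857, 0, 0, 0, 0.0639]]]'
```

```text
time: 1.75
tcp_pos: [0.45, -0.2054, 0.2]
tool_rot: [[0.997, 0.072, 0.001], [0.072, -0.997, -0.001], [0.001, 0.001, -1.0]]
ft_force: [0.6, -1.1, -0.1]
gripper_width: 1.001
grasp_force: 0.0
```

```bash
python3 - <<'E'
from h import *
# precise plate fit from top picture by edges at z=.024
p=shot("top"); im=rect(p,.024); hsv=cv2.cvtColor(im,cv2.COLOR_BGR2HSV)
o=manip.get_obs(); print(o["time"],o["tcp_pos"],o["tool_rot"].round(3).tolist(),o["ft_force"])
E
```

```text
1.8 [ 0.45532236 -0.19652633  0.20026773] [[0.996, 0.083, 0.004], [0.083, -0.997, 0.004], [0.005, -0.004, -1.0]] [4.64206275 6.15547577 0.12355401]
```

```bash
python3 -m inch '[[[1, 0, 0, 0, 0, 0, 0], [1, 0, 0, 0, 0, 0, 0], [1, 0, 0, 0, 0, 0, 0]]]'
```

```text
time: 2.05
tcp_pos: [0.4484, -0.2084, 0.1996]
tool_rot: [[0.997, 0.071, -0.0], [0.071, -0.997, -0.001], [-0.001, 0.001, -1.0]]
ft_force: [-0.4, 0.0, 0.3]
gripper_width: 1.003
grasp_force: 0.0
```

To row units: -0.2252 m is -0.3003, 0.171 m is 0.228.

```bash
python3 -m inch '[[[1, 0.228, -0.3003, 0, 0, 0, 0], [1, 0.228, -0.3003, 0, 0, 0, 0], [1, 0.228, -0.3003, 0, 0, 0, 0], [1, 0.228, -0.3003, 0, 0, 0, 0], [1, 0.228, -0.3003, 0, 0, 0, 0], [1, 0.228, -0.3003, 0, 0, 0, 0], [1, 0.228, -0.3003, 0, 0, 0, 0], [1, 0.228, -0.3003, 0.04, 0, 0, 0], [1, 0.228, -0.3003, 0.08, 0, 0, 0], [1, 0.228, -0.3003, 0.12, 0, 0, 0], [1, 0.228, -0.3003, 0.16, 0, 0, 0], [1, 0.228, -0.3003, 0.16, 0, 0, 0]]]' && python3 -m inch '[[[1, 0, 0, 0.0267, 0, 0, 0], [1, 0, 0, 0.0467, 0, 0, 0], [1, 0, 0, 0.0667, 0, 0, 0], [1, 0, 0, 0.08, 0, 0, 0], [1, 0, 0, 0.0827, 0, 0, 0], [1, 0, 0, 0.0827, 0, 0, 0], [1, 0, 0, 0.0827, 0, 0, 0]]]'; python3 - <<'E'
from h import *
p=shot("scene"); cv2.imwrite("pics/s1.png",cv2.resize(p["color"][130:380,180:480],None,fx=2.4,fy=2.4))
o=manip.get_obs(); print(o["time"],o["tcp_pos"],o["ft_force"])
E
```

```text
time: 3.05
tcp_pos: [0.5986, 0.0269, 0.0739]
tool_rot: [[0.997, 0.07, -0.01], [0.07, -0.998, -0.002], [-0.01, 0.001, -1.0]]
ft_force: [-1.3, -0.4, -0.1]
gripper_width: 1.0
grasp_force: 0.0
time: 3.63
tcp_pos: [0.6041, 0.0295, 0.0188]
tool_rot: [[0.997, 0.072, 0.001], [0.072, -0.997, -0.0], [0.001, 0.0, -1.0]]
ft_force: [-0.2, 0.0, 0.4]
gripper_width: 1.002
grasp_force: 0.0
3.6833 [0.60423394 0.02971579 0.01885397] [ 0.56764764  0.51961569 -0.26532182]
```

View pics/s1.png

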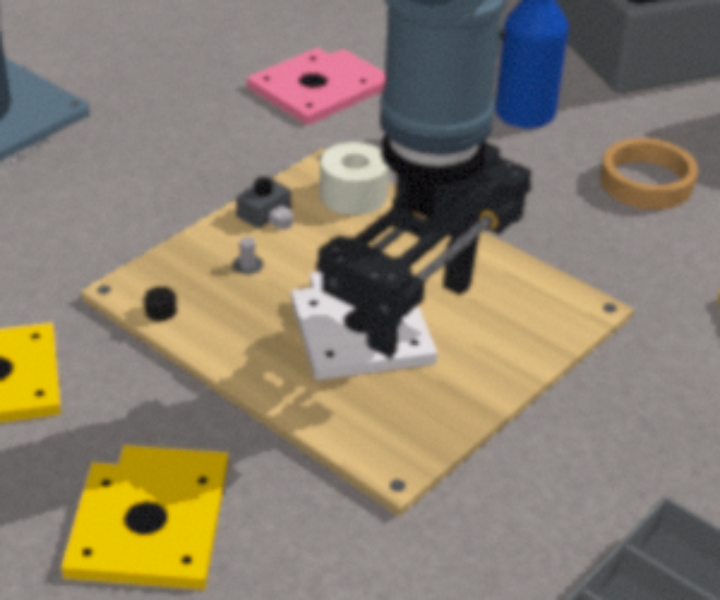

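```bash
python3 - <<'E'
from h import *
p=shot("scene")
for X in [(.604,.0297,.019),(.604,-.0143,.019),(.595,-.0143,.019),(.595,-.0318,.019),(.617,.037,.024),(.604,.0737,.019)]:
    q=proj(p,X); print(X,q.round(),((q-[180,130])*2.4).round())
for u,v in [(339,274),(338,272),(341,276),(371,249),(371,245),(330,283),(350,278)]: print(u,v,dpt(p,u,v).round(3))
t=shot("top"); im=rect(t,.024); cv2.imwrite("pics/rect1.png",im[100:480,80:460])
E
```

```text
(0.604, 0.0297, 0.019) [353. 277.] [415. 352.]
(0.604, -0.0143, 0.019) [338. 288.] [380. 379.]
(0.595, -0.0143, 0.019) [335. 286.] [371. 374.]
(0.595, -0.0318, 0.019) [329. 290.] [356. 385.]
(0.617, 0.037, 0.024) [361. 276.] [434. 350.]
(0.604, 0.0737, 0.019) [367. 266.] [449. 326.]
339 274 [ 0.614 -0.027  0.069]
338 272 [ 0.613 -0.029  0.073]
341 276 [ 0.617 -0.025  0.064]
371 249 [0.609 0.075 0.063]
371 245 [0.608 0.074 0.074]
330 283 [ 0.581 -0.012  0.016]
350 278 [0.603 0.022 0.02 ]
```

View pics/rect1.png

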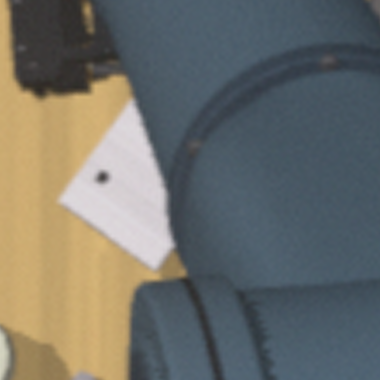

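```bash
cat >> h.py <<'E'
def cloud(p):
    E=np.array(p["extrinsics"]); f=240/np.tan(np.radians(p["vfov"])/2); v,u=np.mgrid[:480,:640]; z=p["z_map"]
    C=np.stack([(u-p["cx"])/f*z,(v-p["cy"])/f*z,z],-1)@E[:3,:3].T+E[:3,3]; C[z==0]=np.nan; return C
E
python3 - <<'E'
from h import *
p=shot("scene"); C=cloud(p); 
for u in (334,337,340,343): print(u,[tuple(C[v,u].round(3)) for v in range(268,286,2)])
print(manip.get_obs()["time"])
E
```

```text
334 [(np.float64(0.604), np.float64(-0.03), np.float64(0.079)), (np.float64(0.603), np.float64(-0.029), np.float64(0.073)), (np.float64(0.604), np.float64(-0.03), np.float64(0.069)), (np.float64(0.603), np.float64(-0.028), np.float64(0.063)), (np.float64(0.577), np.float64(0.005), np.float64(0.02)), (np.float64(0.583), np.float64(-0.002), np.float64(0.023)), (np.float64(0.585), np.float64(-0.004), np.float64(0.021)), (np.float64(0.585), np.float64(-0.004), np.float64(0.016)), (np.float64(0.586), np.float64(-0.005), np.float64(0.012))]
337 [(np.float64(0.611), np.float64(-0.03), np.float64(0.083)), (np.float64(0.611), np.float64(-0.029), np.float64(0.078)), (np.float64(0.61), np.float64(-0.028), np.float64(0.071)), (np.float64(0.612), np.float64(-0.03), np.float64(0.069)), (np.float64(0.61), np.float64(-0.027), np.float64(0.061)), (np.float64(0.588), np.float64(0.001), np.float64(0.024)), (np.float64(0.59), np.float64(-0.002), np.float64(0.022)), (np.float64(0.589), np.float64(-0.0), np.float64(0.016)), (np.float64(0.591), np.float64(-0.002), np.float64(0.013))]
340 [(np.float64(0.618
[... 355 characters left out ...]
3), np.float64(0.005), np.float64(0.02)), (np.float64(0.592), np.float64(0.006), np.float64(0.013)), (np.float64(0.594), np.float64(0.004), np.float64(0.011))]
343 [(np.float64(0.62), np.float64(-0.024), np.float64(0.085)), (np.float64(0.619), np.float64(-0.022), np.float64(0.078)), (np.float64(0.62), np.float64(-0.024), np.float64(0.075)), (np.float64(0.62), np.float64(-0.023), np.float64(0.07)), (np.float64(0.62), np.float64(-0.022), np.float64(0.064)), (np.float64(0.62), np.float64(-0.022), np.float64(0.059)), (np.float64(0.597), np.float64(0.008), np.float64(0.02)), (np.float64(0.597), np.float64(0.009), np.float64(0.014)), (np.float64(0.598), np.float64(0.008), np.float64(0.01))]
3.8333
```

The depth map shows the open fingertips at about z=0.06 rather than 0.019, so they may retract as they open. I'll lift, shut them and measure.

To row units: -0.03 m is -0.04.

```bash
cat > tips.py <<'E'
from h import *
p=shot("scene"); C=cloud(p); o=manip.get_obs(); t=o["tcp_pos"]
m=(abs(C[...,0]-t[0])<.05)&(abs(C[...,1]-t[1])<.08)&(C[...,2]>.032)&(C[...,2]<.2)
m&=(p["color"].max(2)<90)
P=C[m]; zl=P[:,2].min(); print(o["time"],t.round(4),"width",o["gripper_width"],"lowest",np.percentile(P[:,2],[0,.5,1,3]).round(3))
L=P[P[:,2]<zl+.02]; print("extent x",L[:,0].min().round(3),L[:,0].max().round(3),"y",L[:,1].min().round(3),L[:,1].max().round(3))
E
python3 -m inch '[[[1, 0, 0, -0.04, 0, 0, 0], [0.6, 0, 0, -0.04, 0, 0, 0], [0.6, 0, 0, -0.04, 0, 0, 0], [0.6, 0, 0, -0.04, 0, 0, 0], [0.6, 0, 0, -0.04, 0, 0, 0], [0.6, 0, 0, -0.04, 0, 0, 0]]]' 10; python3 tips.py;  python3 -m inch '[[[0, 0, 0, 0, 0, 0, 0], [0, 0, 0, 0, 0, 0, 0], [0, 0, 0, 0, 0, 0, 0], [0, 0, 0, 0, 0, 0, 0], [0, 0, 0, 0, 0, 0, 0], [0, 0, 0, 0, 0, 0, 0], [0, 0, 0, 0, 0, 0, 0], [0, 0, 0, 0, 0, 0, 0]]]'; python3 tips.py
```

```text
time: 4.33
tcp_pos: [0.6026, 0.0299, 0.0469]
tool_rot: [[0.997, 0.073, -0.001], [0.073, -0.997, -0.0], [-0.001, 0.0, -1.0]]
ft_force: [0.5, 0.1, -0.5]
gripper_width: 0.642
grasp_force: 0.0
4.3833 [0.6026 0.0299 0.0469] width 0.6062143705710099 lowest [0.084 0.088 0.09  0.095]
extent x 0.594 0.618 y -0.014 0.07
time: 5.05
tcp_pos: [0.6033, 0.0299, 0.0476]
tool_rot: [[0.997, 0.073, 0.0], [0.073, -0.997, -0.0], [0.0, 0.0, -1.0]]
ft_force: [-0.1, 0.8, -0.2]
gripper_width: 0.018
grasp_force: 0.0
5.1 [0.6033 0.0299 0.0476] width 0.0014020565359541836 lowest [0.086 0.09  0.093 0.098]
extent x 0.599 0.617 y 0.013 0.044
```

```bash
python3 - <<'E'
from h import *
p=shot("scene"); cv2.imwrite("pics/s2.png",cv2.resize(p["color"][180:320,270:430],None,fx=4,fy=4,interpolation=cv2.INTER_CUBIC))
C=cloud(p)
u=355
print([tuple(C[v,u].round(3).tolist()) for v in range(235,290,3)])
print(proj(p,manip.get_obs()["tcp_pos"]))
E
```

```text
[(0.635, -0.016, 0.163), (0.614, 0.013, 0.129), (0.615, 0.013, 0.122), (0.615, 0.014, 0.115), (0.615, 0.014, 0.108), (0.614, 0.016, 0.099), (0.613, 0.019, 0.09), (0.562, 0.089, 0.011), (0.567, 0.084, 0.009), (0.581, 0.064, 0.021), (0.588, 0.056, 0.023), (0.593, 0.049, 0.022), (0.599, 0.043, 0.022), (0.604, 0.036, 0.022), (0.61, 0.028, 0.023), (0.613, 0.026, 0.018), (0.614, 0.025, 0.012), (0.619, 0.019, 0.011), (0.625, 0.011, 0.012)]
[353.49742424 265.12854781]
```

View pics/s2.png

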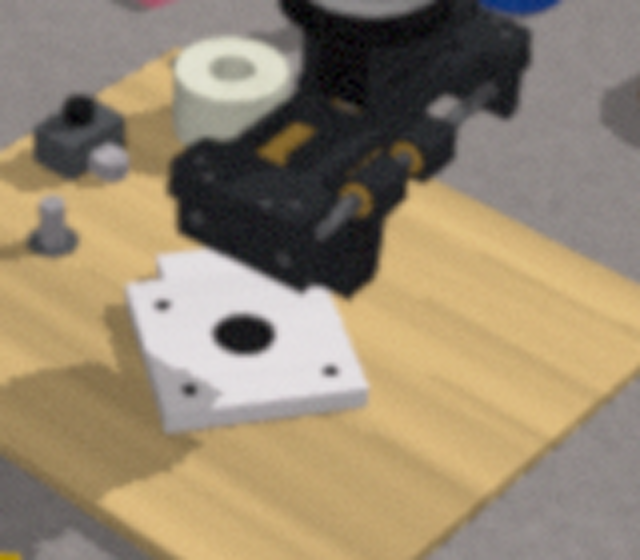

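The picture shows the shut fingertips well above the plate, at about z=0.086 while the TCP reads 0.048, though x and y match. I'll open and descend in cautious steps, watching force and depth.

To row units: 0.032 m is 0.0427, 0.028 m is 0.0373.

```bash
python3 -m inch '[[[1, 0, 0, 0, 0, 0, 0], [1, 0, 0, 0, 0, 0, 0], [1, 0, 0, 0, 0, 0, 0], [1, 0, 0, 0, 0, 0, 0], [1, 0, 0, 0, 0, 0, 0], [1, 0, 0, 0.0133, 0, 0, 0], [1, 0, 0, 0.0267, 0, 0, 0], [1, 0, 0, 0.0373, 0, 0, 0], [1, 0, 0, 0.0427, 0, 0, 0], [1, 0, 0, 0.0427, 0, 0, 0]]]'; python3 -m inch '[[[1, 0, 0, 0.0013, 0, 0, 0], [1, 0, 0, 0.0027, 0, 0, 0], [1, 0, 0, 0.004, 0, 0, 0], [1, 0, 0, 0.0053, 0, 0, 0], [1, 0, 0, 0.0053, 0, 0, 0]]]'; python3 tips.py
```

```text
time: 5.98
tcp_pos: [0.6019, 0.0299, 0.0138]
tool_rot: [[0.997, 0.073, -0.003], [0.073, -0.997, -0.0], [-0.003, 0.0, -1.0]]
ft_force: [-0.5, -0.3, -0.2]
gripper_width: 0.736
grasp_force: 0.0
time: 6.4
tcp_pos: [0.6033, 0.0299, 0.0116]
tool_rot: [[0.997, 0.073, 0.0], [0.073, -0.997, -0.0], [0.0, 0.0, -1.0]]
ft_force: [0.1, 0.3, 0.2]
gripper_width: 1.001
grasp_force: 0.0
6.45 [0.6033 0.0299 0.0117] width 0.9956049019794002 lowest [0.048 0.052 0.055 0.06 ]
extent x 0.596 0.621 y -0.031 0.086
```

To row units: 0.02 m is 0.0267, 0.01 m is 0.0133.

```bash
python3 -m inch '[[[1, 0, 0, 0.0027, 0, 0, 0], [1, 0, 0, 0.0053, 0, 0, 0], [1, 0, 0, 0.0093, 0, 0, 0], [1, 0, 0, 0.0133, 0, 0, 0], [1, 0, 0, 0.0173, 0, 0, 0], [1, 0, 0, 0.0213, 0, 0, 0], [1, 0, 0, 0.024, 0, 0, 0], [1, 0, 0, 0.0267, 0, 0, 0], [1, 0, 0, 0.0267, 0, 0, 0]]]'; python3 - <<'E'
from h import *
p=shot("scene"); C=cloud(p)
for u in (334,337,340,343): print(u,[tuple(C[v,u].round(3).tolist()) for v in range(274,292,3)])
E
```

```text
time: 7.2
tcp_pos: [0.6029, 0.0299, -0.0089]
tool_rot: [[0.997, 0.073, -0.001], [0.073, -0.997, -0.0], [-0.001, 0.0, -1.0]]
ft_force: [-0.4, 0.3, -0.7]
gripper_width: 0.996
grasp_force: 0.0
334 [(0.607, -0.033, 0.068), (0.605, -0.03, 0.058), (0.605, -0.029, 0.05), (0.604, -0.028, 0.041), (0.603, -0.026, 0.031), (0.593, -0.014, 0.009)]
337 [(0.63, -0.053, 0.095), (0.613, -0.031, 0.063), (0.612, -0.029, 0.054), (0.613, -0.03, 0.047), (0.611, -0.027, 0.036), (0.598, -0.01, 0.009)]
340 [(0.638, -0.055, 0.101), (0.62, -0.031, 0.068), (0.619, -0.029, 0.058), (0.618, -0.028, 0.05), (0.619, -0.028, 0.042), (0.618, -0.026, 0.033)]
343 [(0.643, -0.054, 0.103), (0.643, -0.053, 0.096), (0.618, -0.019, 0.051), (0.615, -0.015, 0.039), (0.618, -0.018, 0.035), (0.607, -0.003, 0.01)]
```

The tool sits 38 mm higher than it reports, both in the picture and by the lack of contact at z=0.0116. I'll use a tip offset of +0.038.

To row units: 0.011 m is 0.0147, 0.01 m is 0.0133.

```bash
python3 -m inch '[[[1, 0, 0, 0.0027, 0, 0, 0], [1, 0, 0, 0.0053, 0, 0, 0], [1, 0, 0, 0.008, 0, 0, 0], [1, 0, 0, 0.0107, 0, 0, 0], [1, 0, 0, 0.0133, 0, 0, 0], [1, 0, 0, 0.0147, 0, 0, 0], [1, 0, 0, 0.0147, 0, 0, 0]]]'; python3 -m inch '[[[1, -0.004, 0, 0, 0, 0, 0], [1, -0.008, 0, 0, 0, 0, 0], [1, -0.012, 0, 0, 0, 0, 0], [1, -0.016, 0, 0, 0, 0, 0], [1, -0.02, 0, 0, 0, 0, 0], [1, -0.024, 0, 0, 0, 0, 0], [1, -0.028, 0, 0, 0, 0, 0], [1, -0.032, 0, 0, 0, 0, 0], [1, -0.036, 0, 0, 0, 0, 0], [1, -0.04, 0, 0, 0, 0, 0]]]'; python3 - <<'E'
from h import *
p=shot("scene"); cv2.imwrite("pics/s3.png",cv2.resize(p["color"][180:320,250:410],None,fx=4,fy=4,interpolation=cv2.INTER_CUBIC))
E
```

```text
time: 7.83
tcp_pos: [0.603, 0.0299, -0.0197]
tool_rot: [[0.997, 0.073, -0.001], [0.073, -0.997, -0.0], [-0.001, -0.0, -1.0]]
ft_force: [-0.2, 0.3, 0.6]
gripper_width: 0.997
grasp_force: 0.0
time: 8.67
tcp_pos: [0.5737, 0.0278, -0.0192]
tool_rot: [[0.997, 0.073, 0.001], [0.073, -0.997, 0.0], [0.001, -0.0, -1.0]]
ft_force: [2.0, -0.1, -1.2]
gripper_width: 0.996
grasp_force: 1.1
```

View pics/s3.png

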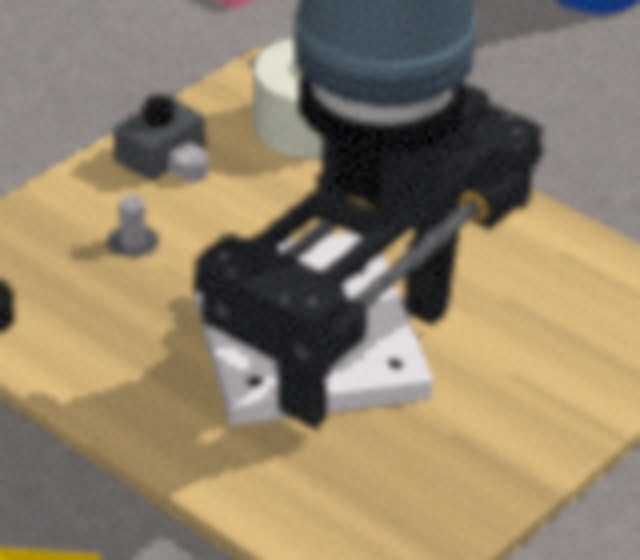

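The fingers straddle the corner at (430,380) and the plate is sliding at about 2 N, with the peg ahead at (130,225). I'll continue.

To row units: -0.04 m is -0.0533, -0.038 m is -0.0507.

```bash
python3 -m inch '[[[1, -0.0053, 0, 0, 0, 0, 0], [1, -0.0107, 0, 0, 0, 0, 0], [1, -0.016, 0, 0, 0, 0, 0], [1, -0.0213, 0, 0, 0, 0, 0], [1, -0.0267, 0, 0, 0, 0, 0], [1, -0.032, 0, 0, 0, 0, 0], [1, -0.0373, 0, 0, 0, 0, 0], [1, -0.0427, 0, 0, 0, 0, 0], [1, -0.0467, 0, 0, 0, 0, 0], [1, -0.0507, 0, 0, 0, 0, 0], [1, -0.0533, 0, 0, 0, 0, 0], [1, -0.0533, 0, 0, 0, 0, 0]]]'; cat > fit.py <<'E'
from h import *
from scipy.optimize import minimize
import sys
peg=np.array([.4145,.0256])
def fit(p,x0,z=.024):
    im=rect(p,z); hsv=cv2.cvtColor(im,cv2.COLOR_BGR2HSV)
    m=((hsv[...,1]<45)&(hsv[...,2]>110)).astype(np.uint8)
    n,lab,st,c=cv2.connectedComponentsWithStats(m); i=1+np.argmax(st[1:,4]); return im,(lab==i).astype(np.uint8)
def pix(poly,x,y,a):
    R=np.array([[np.cos(a),-np.sin(a)],[np.sin(a),np.cos(a)]]); W=poly@R.T+[x,y]
    return np.array([w2r(*w) for w in W])
S=np.array([[-40,-50],[60,-50],[60,50],[-60,50],[-60,-30],[-40,-30]])/1000
def run(p,x,y,a):
    im,m=fit(p,None); best=None
    def cost(q):
        k=np.zeros(m.shape,np.uint8); cv2.fillPoly(k,[np.round(pix(S,*q)*16).astype(np.int32)],1,shift=4)
        return ((m==1)&(k==0)).sum()*3+((m==0)&(k==1)&seen).sum()
    hsv=cv2.cvtColor(im,cv2.COLOR_BGR2HSV)
    wood=(hsv[...,1]>60)&(hsv[...,0]>8)&(hsv[...,0]<28); seen=wood   # visible wood inside model = wrong
    r=minimize(cost,[x,y,a],method="Nelder-Mead",options=dict(initial_simplex=[[x,y,a],[x+.01,y,a],[x,y+.01,a],[x,y,a+.15]]))
    q=r.x; c,s=np.cos(q[2]),np.sin(q[2]); nt=q[:2]+[c*-.047+s*.037,s*-.047-c*.037]
    print("pose",q.round(4),"deg",np.degrees(q[2]).round(1),"cost",r.fun,"notch-peg mm",((nt-peg)*1000).round(1)); return q,im
if __name__=="__main__":
    q,im=run(shot(sys.argv[1]),*map(float,sys.argv[2:5]))
    cv2.polylines(im,[pix(S,*q).astype(np.int32)],True,(0,0,255),1); cv2.imwrite(sys.argv[5],im)
E
python3 fit.py scene .496 .029 -.63 pics/f1.png;python3 fit.py top .496 .029 -.63 pics/f2.png
```

```text
time: 9.72
tcp_pos: [0.5328, 0.0248, -0.0194]
tool_rot: [[0.997, 0.073, -0.001], [0.073, -0.997, -0.0], [-0.001, 0.0, -1.0]]
ft_force: [2.4, -0.0, 0.3]
gripper_width: 0.999
grasp_force: 0.8
pose [ 0.4963  0.0247 -0.65  ] deg -37.2 cost 69089.0 notch-peg mm [22.  -1.9]
pose [ 0.5027  0.019  -0.53  ] deg -30.4 cost 117459.0 notch-peg mm [ 28.9 -14.8]
```

To row units: -0.011 m is -0.0147, -0.01 m is -0.0133.

```bash
python3 -m inch '[[[1, -0.004, 0, 0, 0, 0, 0], [1, -0.008, 0, 0, 0, 0, 0], [1, -0.012, 0, 0, 0, 0, 0], [1, -0.0133, 0, 0, 0, 0, 0], [1, -0.0147, 0, 0, 0, 0, 0]]]'; python3 -m inch '[[[1, -0.0013, 0, 0, 0, 0, 0], [1, -0.0027, 0, 0, 0, 0, 0], [1, -0.0027, 0, 0, 0, 0, 0]]]';python3 - <<'E'
from h import *
p=shot("scene"); cv2.imwrite("pics/s4.png",cv2.resize(p["color"][190:310,230:390],None,fx=5,fy=5,interpolation=cv2.INTER_CUBIC))
E
```

```text
time: 10.23
tcp_pos: [0.5223, 0.024, -0.0193]
tool_rot: [[0.997, 0.073, 0.0], [0.073, -0.997, 0.0], [0.0, -0.0, -1.0]]
ft_force: [3.1, -1.1, -0.3]
gripper_width: 1.0
grasp_force: 1.3
time: 10.48
tcp_pos: [0.5203, 0.0238, -0.0194]
tool_rot: [[0.997, 0.073, -0.0], [0.073, -0.997, -0.0], [-0.0, 0.0, -1.0]]
ft_force: [2.3, -0.1, 0.5]
gripper_width: 1.004
grasp_force: 1.1
```

View pics/s4.png

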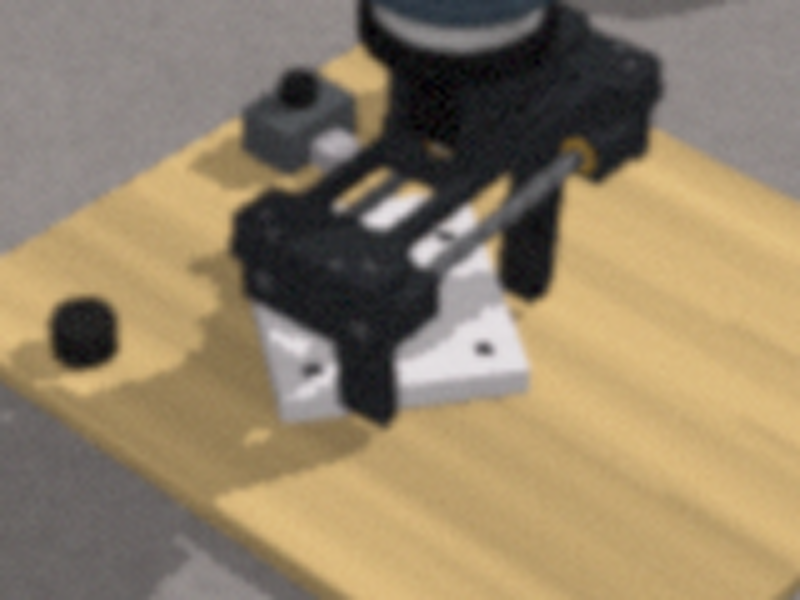

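The plate at (400,360) is still askew and the peg is hidden behind the gripper. I'll feel for it in small steps.

To row units: -0.0015 m is -0.002, -0.0007 m is -0.0009.

```bash
for i in 1; do python3 -m inch '[[[1, -0.0009, 0, 0, 0, 0, 0], [1, -0.002, 0, 0, 0, 0, 0]]]' | grep -E "tcp|force"; done; python3 -m inch '[[[1, -0.0009, 0, 0, 0, 0, 0], [1, -0.002, 0, 0, 0, 0, 0]]]' | grep -E "tcp|ft"; python3 -m inch '[[[1, -0.0007, 0, 0, 0, 0, 0], [1, -0.0013, 0, 0, 0, 0, 0]]]' | grep -E "tcp|ft"
```

```text
tcp_pos: [0.5191, 0.0238, -0.0194]
ft_force: [2.3, 0.1, 0.0]
grasp_force: 1.3
tcp_pos: [0.5178, 0.0237, -0.0193]
ft_force: [4.2, 0.9, -0.1]
tcp_pos: [0.5177, 0.0238, -0.0192]
ft_force: [6.8, 0.3, -2.4]
```

To row units: -0.001 m is -0.0013, -0.0005 m is -0.0007.

```bash
python3 -m inch '[[[1, -0.0007, 0, 0, 0, 0, 0], [1, -0.0013, 0, 0, 0, 0, 0], [1, -0.0013, 0, 0, 0, 0, 0]]]' | grep -E "tcp|ft"; python3 -m inch '[[[1, 0.0067, 0, 0, 0, 0, 0], [1, 0.02, 0, 0, 0, 0, 0], [1, 0.04, 0, 0, 0, 0, 0], [1, 0.04, 0, -0.0533, 0, 0, 0], [1, 0.0667, 0, -0.1067, 0, 0, 0], [1, 0.12, 0, -0.16, 0, 0, 0], [1, 0.1733, 0, -0.1867, 0, 0, 0], [1, 0.2133, 0, -0.1867, 0, 0, 0], [1, 0.2133, 0, -0.1867, 0, 0, 0]]]'; sleep 0; sed -i 's/hsv\[...,2\]>110/hsv[...,2]>150/' fit.py; python3 fit.py top .475 .028 -.63 pics/f3.png; python3 - <<'E'
from h import *
a=cv2.imread("pics/f3.png")[180:500,60:380]
p=shot("scene"); b=p["color"][200:300,230:390]
cv2.imwrite("pics/c3.png",np.hstack([cv2.resize(a,(400,400)),cv2.resize(b,(400,250))]) if 0 else np.vstack([cv2.resize(a,(340,340)),cv2.resize(b,(340,212))]))
E
```

```text
tcp_pos: [0.5175, 0.0237, -0.019]
ft_force: [6.4, -0.1, -1.4]
time: 12.03
tcp_pos: [0.6807, 0.0357, 0.1234]
tool_rot: [[0.997, 0.073, 0.006], [0.073, -0.997, 0.001], [0.006, -0.001, -1.0]]
ft_force: [-1.6, -0.8, 0.3]
gripper_width: 0.998
grasp_force: 0.0
pose [ 0.4746  0.028  -0.6351] deg -36.4 cost 5.0 notch-peg mm [0.3 0.5]
```

View pics/c3.png

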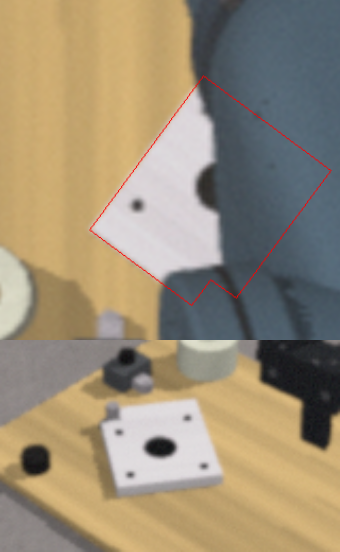

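Plate pose from the top view: (0.4746, 0.028), −36.4°, with the notch within 0.6 mm of the peg. In the lower view it bears on the peg at (112,410), well clear of the stop nose at (142,382). Next I'll shut the fingers, turn the tool to the plate's yaw and come in behind the +x edge at the far corner.

The rows are not in the units I measure in: shifts go in shares of 0.75 m and turns go in shares of 180 degrees. I convert before sending: -0.1097 m is -0.1463, 0.0264 m is 0.0352, 40.6 degrees is 0.2256.

```bash
python3 -m inch '[[[0, -0.04, 0.0093, 0, 0, 0, 0.0389], [0, -0.08, 0.0187, 0, 0, 0, 0.0778], [0, -0.12, 0.0267, 0, 0, 0, 0.1167], [0, -0.1463, 0.0352, 0, 0, 0, 0.1556], [0, -0.1463, 0.0352, 0, 0, 0, 0.1944], [0, -0.1463, 0.0352, 0, 0, 0, 0.2256], [0, -0.1463, 0.0352, 0, 0, 0, 0.2256], [0, -0.1463, 0.0352, 0.04, 0, 0, 0.2256], [0, -0.1463, 0.0352, 0.08, 0, 0, 0.2256], [0, -0.1463, 0.0352, 0.1067, 0, 0, 0.2256], [0, -0.1463, 0.0352, 0.1067, 0, 0, 0.2256], [0, -0.1463, 0.0352, 0.1067, 0, 0, 0.2256]]]' 10; python3 tips.py
```

```text
time: 13.13
tcp_pos: [0.5651, 0.0008, 0.0394]
tool_rot: [[0.806, -0.592, -0.005], [-0.592, -0.806, -0.0], [-0.004, 0.003, -1.0]]
ft_force: [0.3, -0.2, 0.7]
gripper_width: 0.115
grasp_force: 0.0
13.1833 [0.5667 0.0009 0.0407] width 0.07385764019362989 lowest [0.077 0.082 0.083 0.092]
extent x 0.561 0.586 y -0.022 0.01
```

To row units: 0.06 m is 0.08, 0.058 m is 0.0773.

```bash
python3 -m inch '[[[0, 0, 0, 0, 0, 0, 0], [0, 0, 0, 0.02, 0, 0, 0], [0, 0, 0, 0.04, 0, 0, 0], [0, 0, 0, 0.056, 0, 0, 0], [0, 0, 0, 0.0667, 0, 0, 0], [0, 0, 0, 0.0733, 0, 0, 0], [0, 0, 0, 0.0773, 0, 0, 0], [0, 0, 0, 0.08, 0, 0, 0], [0, 0, 0, 0.08, 0, 0, 0]]]'; python3 - <<'E'
from h import *
p=shot("scene"); cv2.imwrite("pics/s5.png",cv2.resize(p["color"][190:310,250:410],None,fx=4,fy=4,interpolation=cv2.INTER_CUBIC))
P=np.array([.4147,.0260]); o=manip.get_obs(); t=o["tcp_pos"]; R=o["tool_rot"]; print(t,o["ft_force"])
a0=np.degrees(np.arctan2(R[1,0],R[0,0])); print("yaw",a0)
a=np.radians(-36.4); c,s=np.cos(a),np.sin(a); d=np.array([[c,s],[-s,c]])@(t[:2]-P); print("tcp in plate/notch frame mm",d*1000,"gap",d[0]*1000-116)
# rows following the arc, relative to the contact pose, tool axes of the start (x=plate x, y=-plate y)
for th in range(0,40,3):
    r=np.radians(th); v=np.array([.116,.073]); w=np.array([[np.cos(r),-np.sin(r)],[np.sin(r),np.cos(r)]])@v-v
    print(th,(w[0]*1000).round(1),(-w[1]*1000).round(1),"rz",-th)
E
```

```text
time: 13.93
tcp_pos: [0.5677, 0.0009, -0.0193]
tool_rot: [[0.805, -0.593, 0.0], [-0.593, -0.805, 0.0], [0.0, -0.0, -1.0]]
ft_force: [-1.0, 0.5, 0.1]
gripper_width: 0.004
grasp_force: 0.0
[ 0.56783938  0.00085648 -0.01913401] [-0.60494861 -0.22142902  0.87327443]
yaw -36.40969638383141
tcp in plate/notch frame mm [138.1815748   70.63793794] gap 22.181574802241784
0 0.0 -0.0 rz 0
3 -4.0 -6.0 rz -3
6 -8.3 -11.7 rz -6
9 -12.8 -17.2 rz -9
12 -17.7 -22.5 rz -12
15 -22.8 -27.5 rz -15
18 -28.2 -32.3 rz -18
21 -33.9 -36.7 rz -21
24 -39.7 -40.9 rz -24
27 -45.8 -44.7 rz -27
30 -52.0 -48.2 rz -30
33 -58.5 -51.4 rz -33
36 -65.1 -54.2 rz -36
39 -71.8 -56.7 rz -39
```

View pics/s5.png

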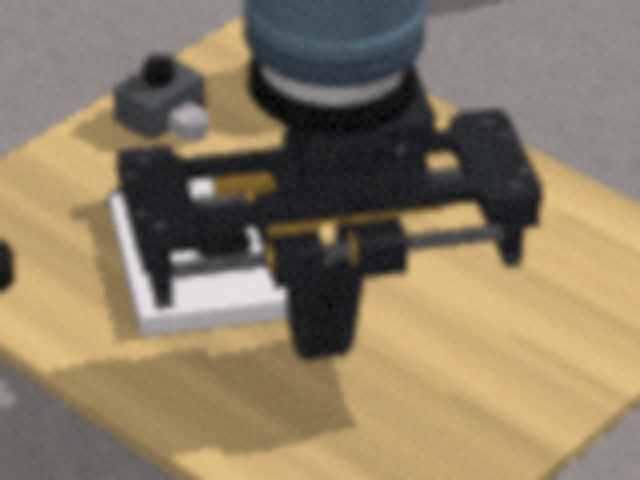

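The shut finger at (322,345) stands clear behind the plate's +x edge, near the corner. A body end piece at (163,300) hangs over the plate, so I'll check its height.

```bash
python3 - <<'E'
from h import *
p=shot("scene"); C=cloud(p)
for cu,cv in((163,298),(163,303),(512,256),(512,262)):
    u,v=int(250+cu/4),int(190+cv/4); print(cu,cv,[C[v+k,u].round(3).tolist() for k in(-2,-1,0,1,2)])
E
python3 -m inch '[[[0, -0.004, -0.0027, 0, 0, 0, 0], [0, -0.008, -0.0027, 0, 0, 0, 0], [0, -0.012, -0.0027, 0, 0, 0, 0], [0, -0.016, -0.0027, 0, 0, 0, 0], [0, -0.02, -0.0027, 0, 0, 0, 0], [0, -0.024, -0.0027, 0, 0, 0, 0], [0, -0.0267, -0.0027, 0, 0, 0, 0], [0, -0.0267, -0.0027, 0, 0, 0, 0]]]'
```

```text
163 298 [[0.549, -0.087, 0.097], [0.548, -0.086, 0.093], [0.548, -0.087, 0.091], [0.548, -0.087, 0.089], [0.548, -0.086, 0.086]]
163 303 [[0.548, -0.086, 0.093], [0.548, -0.087, 0.091], [0.548, -0.087, 0.089], [0.548, -0.086, 0.086], [0.497, -0.035, 0.021]]
512 256 [[0.645, 0.045, 0.095], [0.644, 0.047, 0.09], [0.644, 0.047, 0.088], [0.646, 0.044, 0.088], [0.646, 0.045, 0.085]]
512 262 [[0.644, 0.047, 0.09], [0.644, 0.047, 0.088], [0.646, 0.044, 0.088], [0.646, 0.045, 0.085], [0.599, 0.118, 0.011]]
time: 14.7
tcp_pos: [0.5523, 0.0147, -0.0194]
tool_rot: [[0.805, -0.593, -0.0], [-0.593, -0.805, 0.0], [-0.0, 0.0, -1.0]]
ft_force: [0.0, 0.0, -0.3]
gripper_width: 0.002
grasp_force: 0.0
```

The legs are at 85 mm, well clear. Now I'll follow the arc about the peg.

To row units: -0.0225 m is -0.03, -0.0199 m is -0.0265, -10.5 degrees is -0.0583.

```bash
python3 -m inch '[[[0, -0.0027, 0, 0, 0, 0, 0], [0, -0.0053, -0.004, 0, 0, 0, -0.0083], [0, -0.008, -0.008, 0, 0, 0, -0.0167], [0, -0.0108, -0.0119, 0, 0, 0, -0.025], [0, -0.0137, -0.0156, 0, 0, 0, -0.0333], [0, -0.0167, -0.0193, 0, 0, 0, -0.0417], [0, -0.0197, -0.0229, 0, 0, 0, -0.05], [0, -0.0229, -0.0265, 0, 0, 0, -0.0583], [0, -0.0263, -0.03, 0, 0, 0, -0.0667]]]'; cat > st.py <<'E'
from h import *
P=np.array([.4147,.0260]); o=manip.get_obs(); t=o["tcp_pos"]; R=o["tool_rot"]; a=np.arctan2(R[1,0],R[0,0])
c,s=np.cos(a),np.sin(a); M=np.array([[c,s],[-s,c]]); print("yaw",np.degrees(a).round(2),"tcp in tool/peg frame mm",(M@(t[:2]-P)*1000).round(1),"f tool",(M@o["ft_force"][:2]).round(1))
E
python3 st.py
```

```text
time: 15.45
tcp_pos: [0.5511, 0.0448, -0.0192]
tool_rot: [[0.912, -0.411, 0.002], [-0.411, -0.912, 0.001], [0.001, -0.001, -1.0]]
ft_force: [5.0, -0.2, -1.8]
gripper_width: 0.007
grasp_force: 2.4
yaw -24.25 tcp in tool/peg frame mm [116.6  73.2] f tool [4.6 1.8]
```

To row units: -0.0225 m is -0.03, -0.0199 m is -0.0265, -1.5 degrees is -0.0083.

```bash
python3 -m inch '[[[0, -0.0027, -0.004, 0, 0, 0, -0.0083], [0, -0.0053, -0.008, 0, 0, 0, -0.0167], [0, -0.0081, -0.0119, 0, 0, 0, -0.025], [0, -0.0111, -0.0156, 0, 0, 0, -0.0333], [0, -0.014, -0.0193, 0, 0, 0, -0.0417], [0, -0.0171, -0.0229, 0, 0, 0, -0.05], [0, -0.0203, -0.0265, 0, 0, 0, -0.0583], [0, -0.0236, -0.03, 0, 0, 0, -0.0667], [0, -0.0236, -0.03, 0, 0, 0, -0.0667]]]'; python3 st.py; python3 - <<'E'
from h import *
p=shot("scene"); cv2.imwrite("pics/s6.png",cv2.resize(p["color"][190:310,240:400],None,fx=5,fy=5,interpolation=cv2.INTER_CUBIC))
E
```

```text
time: 16.2
tcp_pos: [0.5439, 0.0739, -0.0191]
tool_rot: [[0.977, -0.211, 0.001], [-0.211, -0.977, 0.002], [0.001, -0.002, -1.0]]
ft_force: [5.5, 1.9, -2.2]
gripper_width: 0.003
grasp_force: 2.1
yaw -12.18 tcp in tool/peg frame mm [116.1  74.1] f tool [5. 3.]
```

View pics/s6.png

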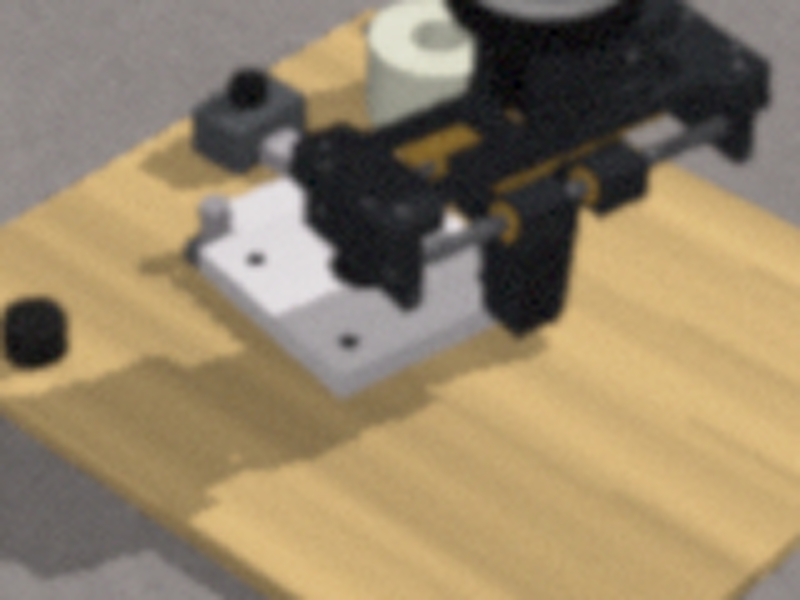

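The plate has turned about the peg at (212,220), with its edge nearing the nose at (283,150). Now smaller steps.

To row units: -0.0079 m is -0.0105, -0.006 m is -0.008, -4 degrees is -0.0222.

```bash
python3 -m inch '[[[0, -0.0017, -0.0027, 0, 0, 0, -0.0056], [0, -0.0035, -0.0053, 0, 0, 0, -0.0111], [0, -0.0053, -0.008, 0, 0, 0, -0.0167], [0, -0.0072, -0.0105, 0, 0, 0, -0.0222]]]'|grep -E "tcp|ft"; python3 st.py;  python3 -m inch '[[[0, -0.0009, -0.0013, 0, 0, 0, -0.0028], [0, -0.0017, -0.0027, 0, 0, 0, -0.0056], [0, -0.0017, -0.0027, 0, 0, 0, -0.0056]]]'|grep -E "tcp|ft"; python3 st.py; 
```

```text
tcp_pos: [0.5406, 0.0818, -0.0191]
ft_force: [5.6, 1.2, -1.6]
yaw -8.3 tcp in tool/peg frame mm [116.5  73.4] f tool [5.4 2. ]
tcp_pos: [0.5394, 0.0843, -0.0191]
ft_force: [5.4, 1.1, -1.0]
yaw -7.29 tcp in tool/peg frame mm [116.3  73.6] f tool [5.2 1.8]
```

To row units: -0.002 m is -0.0027, -0.0013 m is -0.0017, -1 degrees is -0.0056.

```bash
python3 -m inch '[[[0, -0.0009, -0.0013, 0, 0, 0, -0.0028], [0, -0.0017, -0.0027, 0, 0, 0, -0.0056], [0, -0.0017, -0.0027, 0, 0, 0, -0.0056]]]'|grep -E "tcp|ft"; python3 st.py;  python3 -m inch '[[[0, -0.0009, -0.0013, 0, 0, 0, -0.0028], [0, -0.0017, -0.0027, 0, 0, 0, -0.0056], [0, -0.0017, -0.0027, 0, 0, 0, -0.0056]]]'|grep -E "tcp|ft"; python3 st.py; 
```

```text
tcp_pos: [0.5385, 0.0864, -0.0191]
ft_force: [4.6, 1.9, -1.1]
yaw -6.29 tcp in tool/peg frame mm [116.4  73.6] f tool [4.3 2.4]
tcp_pos: [0.5374, 0.0886, -0.0191]
ft_force: [5.2, 1.9, -1.0]
yaw -5.29 tcp in tool/peg frame mm [116.4  73.6] f tool [5.  2.4]
```

To row units: -0.002 m is -0.0027, -0.0013 m is -0.0017, -1 degrees is -0.0056.

```bash
python3 -m inch '[[[0, -0.0009, -0.0013, 0, 0, 0, -0.0028], [0, -0.0017, -0.0027, 0, 0, 0, -0.0056], [0, -0.0017, -0.0027, 0, 0, 0, -0.0056]]]'|grep -E "tcp|ft"; python3 st.py;  python3 -m inch '[[[0, -0.0009, -0.0013, 0, 0, 0, -0.0028], [0, -0.0017, -0.0027, 0, 0, 0, -0.0056], [0, -0.0017, -0.0027, 0, 0, 0, -0.0056]]]'|grep -E "tcp|ft"; python3 st.py; 
```

```text
tcp_pos: [0.5363, 0.0907, -0.0191]
ft_force: [5.5, 2.0, -1.1]
yaw -4.29 tcp in tool/peg frame mm [116.4  73.7] f tool [5.3 2.4]
tcp_pos: [0.5361, 0.0919, -0.019]
ft_force: [7.3, -1.2, -2.5]
yaw -3.33 tcp in tool/peg frame mm [117.3  72.8] f tool [ 7.4 -0.8]
```

The x motion has stalled and the force has risen at about −3.7°, so the nose is found. Now I'll press straight in, along tool −x.

To row units: -0.0008 m is -0.0011, -0.0004 m is -0.0005.

```bash
python3 -m inch '[[[0, -0.0005, 0, 0, 0, 0, 0], [0, -0.0011, 0, 0, 0, 0, 0], [0, -0.0011, 0, 0, 0, 0, 0]]]'|grep -E "tcp|ft"; python3 st.py; python3 st.py
```

```text
tcp_pos: [0.5361, 0.0919, -0.0188]
ft_force: [7.8, -0.1, -2.2]
yaw -3.37 tcp in tool/peg frame mm [117.3  73. ] f tool [7.8 0.4]
yaw -3.37 tcp in tool/peg frame mm [117.3  73. ] f tool [7.8 0.4]
```

To row units: -0.001 m is -0.0013, -0.0005 m is -0.0007.

```bash
python3 -m inch '[[[0, -0.0007, 0, 0, 0, 0, 0], [0, -0.0013, 0, 0, 0, 0, 0], [0, -0.0013, 0, 0, 0, 0, 0]]]'|grep -E "tcp|ft"; python3 st.py; python3 -m inch '[[[0, 0, 0, 0, 0, 0, 0], [0, 0, 0, 0, 0, 0, 0]]]'|grep -E "tcp|ft"
```

```text
tcp_pos: [0.536, 0.092, -0.0185]
ft_force: [9.5, -0.5, -2.6]
yaw -3.39 tcp in tool/peg frame mm [117.2  73.1] f tool [9.5 0.1]
tcp_pos: [0.536, 0.092, -0.0185]
ft_force: [10.1, -0.2, -2.9]
```

To row units: -0.0002 m is -0.0003.

```bash
python3 -m inch '[[[0, -0.0003, 0, 0, 0, 0, 0], [0, -0.0003, 0, 0, 0, 0, 0], [0, -0.0003, 0, 0, 0, 0, 0], [0, -0.0003, 0, 0, 0, 0, 0], [0, -0.0003, 0, 0, 0, 0, 0], [0, -0.0003, 0, 0, 0, 0, 0], [0, -0.0003, 0, 0, 0, 0, 0], [0, -0.0003, 0, 0, 0, 0, 0]]]'|grep -E "time|tcp|ft"; python3 -m inch '[[[0, 0.0027, 0, 0, 0, 0, 0], [0, 0.008, 0, 0, 0, 0, 0], [0, 0.016, 0, 0, 0, 0, 0], [0, 0.0333, 0, 0, 0, 0, 0], [0, 0.0533, 0, -0.0133, 0, 0, 0], [0, 0.0667, 0, -0.0667, 0, 0, 0], [0, 0.1067, 0, -0.12, 0, 0, 0], [0, 0.1467, 0.0133, -0.1733, 0, 0, 0], [0, 0.1867, 0.0533, -0.2, 0, 0, 0], [0, 0.1867, 0.1067, -0.2, 0, 0, 0], [0, 0.1867, 0.16, -0.2, 0, 0, 0], [0, 0.1867, 0.2, -0.2, 0, 0, 0]]]'; python3 -m inch '[[[0, -0.0533, 0.04, 0, 0, 0, 0], [0, -0.0933, 0.08, 0, 0, 0, 0], [0, -0.1333, 0.12, 0, 0, 0, 0], [0, -0.16, 0.16, 0, 0, 0, 0], [0, -0.16, 0.2133, 0, 0, 0, 0], [0, -0.16, 0.2133, 0, 0, 0, 0], [0, -0.16, 0.2133, 0, 0, 0, 0]]]'; python3 fit.py top .47 .062 -.06 pics/f7.png; python3 - <<'E'
from h import *
p=shot("scene"); b=p["color"][190:300,230:390]
cv2.imwrite("pics/c7.png",np.hstack([cv2.imread("pics/f7.png")[180:540,:400],cv2.resize(b,(400,275))[:275] if 0 else cv2.copyMakeBorder(cv2.resize(b,(400,275)),0,85,0,0,0)]))
E
```

```text
time: 19.17
tcp_pos: [0.536, 0.092, -0.0185]
ft_force: [10.1, -1.0, -3.0]
time: 20.17
tcp_pos: [0.6634, -0.0681, 0.1312]
tool_rot: [[0.998, -0.059, -0.0], [-0.059, -0.998, -0.0], [-0.0, 0.0, -1.0]]
ft_force: [0.6, -1.4, -0.2]
gripper_width: 0.002
grasp_force: 0.0
time: 20.75
tcp_pos: [0.5319, -0.2221, 0.1302]
tool_rot: [[0.998, -0.065, -0.003], [-0.065, -0.998, -0.0], [-0.002, 0.001, -1.0]]
ft_force: [0.1, -0.4, -0.4]
gripper_width: 0.002
grasp_force: 0.0
pose [ 0.4638  0.06   -0.0533] deg -3.1 cost 1595.0 notch-peg mm [ 0.4 -0. ]
```

View pics/c7.png

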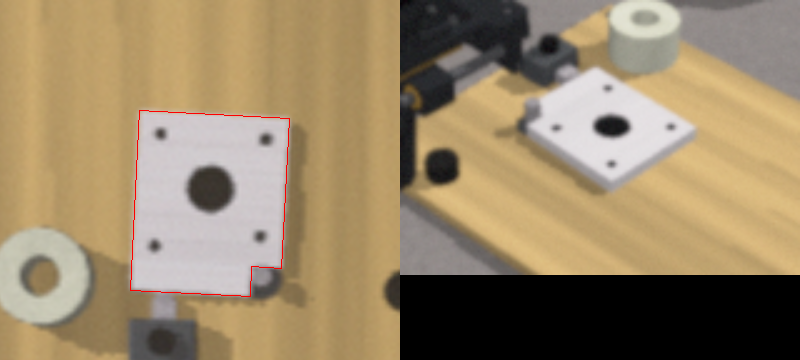

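The plate's notch sits on the peg at (265,280), its edge bears on the nose at (163,296), and it lies flat with the arm clear. The fit gives −3.1° and a notch error of 0.4 mm.

```bash
python3 -m inch '[[[0, 0, 0, 0, 0, 0, 0], [0, 0, 0, 0, 0, 0, 0]]]'|grep -E "time|ft"; python3 -c "
from rig import manip; print(manip.sign_off())"
```

```text
time: 21.02
ft_force: [-0.5, -0.3, -0.5]
the job is handed in; nothing more can be done
None
```

The plate is home: notch on the peg (within 0.5 mm in the images), edge on the stop's nose at about −3°, pressed there at about 10 N for over half a second. The highest push I read was about 10 N. The arm is clear, and the job was handed in at 21 s; the sign-off returned no verdict.

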